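Unlock the gem balance and key in the tare

TASK

Get the jeweller's balance ready to weigh stones in the dish already standing on its pan: first slide the orange transport lock all the way back to its stop by the green mark, then press the keys one at a time, each fully down and let up again, in the order green (on), yellow (carats), blue (tare). Do not press any key before the lock is fully open, never press the red key, and leave the dish on the pan and the things on the bench where they are.

Things in the scene. Friction and masses are not known exactly. Their poses are not given: they have to be found in the camera images.
- balance: White balance fixed on the bench, 220 (x) x 280 (y) mm, top at 50 mm. Origin: centre of its underside; x from front (key row, nearest the robot) to back, y to its left, z up. Keys in a row across the front at x -70, y -75, -25, 25, 75 mm, colours in any order. Steel pan 100 mm across at x 45, y -30, top at 60 mm. Lock track along x at y 110, 34 wide, top at 58 mm, green mark at its back end.
- lock (a joint): Travel of the transport lock grip in m: 0 at the front stop (locked), 0.070 at the back stop (open, by the green mark). It moves along the balance's +x, needs about 2 N and stays where it is left. It starts at 0 to 0.020.
- lock_top (a point): Centre of the top of the orange transport lock grip, a block 14 mm along the track (balance x), 24 mm across it (balance y) and 24 mm tall, standing on the track (this point is 82.5 mm above the bench).
- green_key (a joint): Travel of the green key (on key) in m: 0 up, 0.006 fully down. It springs back by itself.
- green_key_top (a point): Centre of the top of the green key: a round key 26 mm across in a black collar 42 mm across. Its top is 72 mm above the bench, 10 mm above the collar; travel 6 mm straight down, 1.5 N to start and 5 N to be fully down.
- yellow_key (a joint): Travel of the yellow key (carat unit key) in m: 0 up, 0.006 fully down. It springs back by itself.
- yellow_key_top (a point): Centre of the top of the yellow key: a round key 26 mm across in a black collar 42 mm across. Its top is 72 mm above the bench, 10 mm above the collar; travel 6 mm straight down, 1.5 N to start and 5 N to be fully down.
- blue_key (a joint): Travel of the blue key (tare key) in m: 0 up, 0.006 fully down. It springs back by itself.
- blue_key_top (a point): Centre of the top of the blue key: a round key 26 mm across in a black collar 42 mm across. Its top is 72 mm above the bench, 10 mm above the collar; travel 6 mm straight down, 1.5 N to start and 5 N to be fully down.
- red_key (a joint): Travel of the red key (calibration erase key, not to be pressed) in m: 0 up, 0.006 fully down. It springs back by itself.
- red_key_top (a point): Centre of the top of the red key: a round key 26 mm across in a black collar 42 mm across. Its top is 72 mm above the bench, 10 mm above the collar; travel 6 mm straight down, 1.5 N to start and 5 N to be fully down.
- dish: Loose round steel stone dish, 68 mm across and 20 mm tall, standing on the pan. Origin at the centre of its underside. Leave alone.
- silver_ring: Loose silver finger ring, 24 mm across and 8 mm tall, lying on the bench to the right of the balance. Origin at the centre of its underside. Leave alone.
- magnifier: Loose brass magnifying glass with wooden handle lying on the bench to the right of the balance, glass 82 mm across, 180 mm long, 14 mm tall. Origin under the centre of the glass; the handle points along its -x. Leave alone.
- pen: Loose black pen, 130 mm long and 14 mm thick, lying along its own x on the bench behind the balance. Origin at the centre of its underside. Leave alone.
- marble_block: Fixed marble block, 130 x 130 x 40 mm, with jewellery on it, left of the balance. Origin at the centre of its underside.

How it is judged:
On the way, in this order (a step that is already met when the one before it is completed fails the run):
1. the transport lock is at its back stop (value of joint lock above 0.066 m), for 0.2 s.
2. the green key is pressed down, all other keys up (value of joint green_key above 0.004 m and value of joint each of yellow_key, blue_key, red_key below 0.0015 m), for 0.05 s.
3. the yellow key is pressed down, all other keys up (value of joint yellow_key above 0.004 m and value of joint each of green_key, blue_key, red_key below 0.0015 m), for 0.05 s.
4. the blue key is pressed down, all other keys up (value of joint blue_key above 0.004 m and value of joint each of green_key, yellow_key, red_key below 0.0015 m), for 0.05 s.
At the end, for the whole second after the job is handed in: The lock stands within 4 mm of its back stop, all four keys are up (within 1 mm), the dish is at rest, and dish, ring, magnifier and pen are within 15 mm of where they began (value of joint lock above 0.066 m and value of joint each of green_key, yellow_key, blue_key, red_key below 0.001 m and distance of each of dish, silver_ring, magnifier, pen from where it was at the start of the episode below 0.015 m and linear speed of dish below 0.01 m/s); the robot touches nothing.
It fails at once if a key is pressed (over 3 mm) before the lock is within 4 mm of its back stop (value of joint lock below 0.066 m and value of joint any of green_key, yellow_key, blue_key, red_key above 0.003 m).
It fails at once if the red key is pressed (over 3 mm) (value of joint red_key above 0.003 m).
It fails at once if two keys are down (over 3 mm) at once (value of joint each of green_key, yellow_key above 0.003 m or value of joint each of green_key, blue_key above 0.003 m or value of joint each of yellow_key, blue_key above 0.003 m).
It fails at once if the dish, ring, magnifier or pen is moved by more than 15 mm (distance of any of dish, silver_ring, magnifier, pen from where it was at the start of the episode above 0.015 m).
It also fails if it takes over 48 s, if anything falls off the work surface, if the arm or the gripper's body presses on something with over 40 N, if the wrist force passes 120 N, or if a joint passes its speed limit or range.

ROBOT

A 6-joint arm with a two-finger parallel gripper is mounted at the origin on the work surface. World frame = base frame: x ahead of the robot, y to its left, z up, the work surface at z = 0. Lengths are in m, angles in rad, forces in N, time in s.
With the tool pointing down it reaches from about 0.25 to 0.775 m from the base axis. Payload 4 kg.
Tool frame: the origin (TCP) lies midway between the tips of the shut fingers; the grasp point (between the pads) lies 19 mm behind it; z points along the fingers, y is the direction in which the jaws open and shut (so a half turn about z gives the same grasp; the last joint's range is limited). The gripper opens to 94 mm and grips with 3 to 60 N. Pads are 16 mm wide; open, the fingers measure 119 mm over their backs; the gripper's body (75 mm by 177 mm) begins 78 mm behind the grasp point.
Start: joints at [-1.291, 0.087, 1.371, -0, 1.684, -0.103], TCP at [0.205, -0.51, 0.169] pointing down, gripper open.
Joint ranges: [-3.1, 3.1], [-0.76, 2.03], [0.27, 2.55], [-1.08, 4.22], [0.17, 2.65], [-2.57, 2.57]. Speed limits (rad/s): [2.79, 2.79, 3.14, 3.14, 3.14, 3.14].

INTERFACE

Orientations are given as [roll, pitch, yaw] about the fixed x, y, z axes, in that order (R = Rz(yaw) Ry(pitch) Rx(roll)).
In Python, from bench import robot, cams gives the robot as it stands.
- The arm moves only by the tool step_arm, never from a script. Its argument "plan" is a list that holds one entry, the list of rows, each a list of 5 numbers: the shift along the world's x, y, z in mm, then the turn about the world's z in rad, then the opening in per cent of the stroke, from 0 (shut) to 100 (fully open). In form: [[[tx, ty, tz, turn, fingers], ...]]. A call has 1 to 8 rows; each row is the pose to reach, as a shift and turn from the pose commanded when the call began; what a row does not reach only later rows make up. A row lasts 1/12 s, in which the tool goes at most 41.7 mm and 7.16 degrees, less where a joint would pass 70% of its speed; a pose out of reach is approached as far as the arm can. A call with a gripper value outside its range is refused whole. The fingers move at their own pace and stop on an object; the grip force is fixed at half the most. Time passes only in rows, so rows that repeat a pose let the fingers close. It gives the time, the measured TCP pose, the force and the opening at its end, in the units of the state.
- robot.get_obs(): the state, without advancing time (a new reading comes with each control period).
- cams.snapshot(name): name is "side" or "top"; returns a dict with "frame" (384x512x3 uint8, red, green, blue), "camera_matrix" (3x3 intrinsics, pixels), "k1" (the pictures are not rectified: a ray, as slopes to the right and down, at radius r is drawn at 1 + k1 r^2 times it, then the intrinsics apply), "origin" and "attitude" of the camera in the world. Camera axes: x right, y down, z forward; pixel columns grow to the right and rows downward; lengths in m; the calibration is good to about 2 mm. A picture is of the moment at which its call begins. There is no depth.
- robot.close_job(): hands the job in, once; it reports no verdict.
The state is a dict: "time": time; "joint_positions": joint angles; "qvel": joint speeds; "joint_torque": joint torques, N m; "tool_pos": TCP position; "ee_rot": TCP orientation; "wrist_force": force on the tool from outside, world axes, zero at the start; "wrist_torque": the same for the moment, N m; "width": finger opening in m.
Only numpy, scipy, OpenCV 4.12 (cv2) and the standard library are available. Lean on these libraries where they do the work, as an engineer would, in place of code of your own. Each camera call takes 0.05 s, during which the arm holds its last target. There are 200 camera calls.

## Working session

There is one attempt and no reset: what is moved stays moved. The work goes in short steps, Python scripts to look and compute and a tool call to move; the robot and the scene stay as the last step left them, time stands still between calls to the robot, and variables do not carry over. Pictures are saved under pics/ and viewed, about 8 in all and at most 12, crops included, and the job is handed in when it is done.

Besides the shell and the picture viewer there is one more tool, called after "Emit:" as name(argument=value, ...) on one line, values as JSON. step_arm: Moves the arm, as the interface text tells. Its arguments: {"type":"object","properties":{"plan":{"type":"array"}},"required":["plan"]}

```bash
mkdir -p pics; cat > h.py <<'E'
import numpy as np, cv2
from bench import robot, cams
def snap(n,f=None):
    s=cams.snapshot(n)
    if f: cv2.imwrite('pics/'+f,s['frame'][:,:,::-1])
    return s
def ray(s,u,v):
    K=np.array(s['camera_matrix']);d=np.array([(u-K[0,2])/K[0,0],(v-K[1,2])/K[1,1]])
    p=d.copy()
    for _ in range(20): p=d/(1+s['k1']*(p@p))
    R=np.array(s['attitude']); 
    return np.array(s['origin']),R@np.array([p[0],p[1],1])
def onz(s,u,v,z):
    o,d=ray(s,u,v); return o+d*(z-o[2])/d[2]
E
python3 - <<'E'
from h import *
for n in('top','side'):
    s=snap(n,n+'1.png'); print(n,s['camera_matrix'],s['k1'],s['origin'],s['attitude'])
print(robot.get_obs())
E
```

```text
top [[394.72702709   0.         253.49524088]
 [  0.         394.72702709 191.17272046]
 [  0.           0.           1.        ]] 0.030235824498651805 [0.54114358 0.02385902 0.92650484] [-3.10889007  0.02267844 -1.5976827 ]
side [[379.36122844   0.         259.41107339]
 [  0.         379.36122844 190.25669549]
 [  0.           0.           1.        ]] -0.07747685213495271 [0.0577174  0.75059592 0.68561365] [-2.17178586  0.01674112 -2.53337102]
{'time': 0.1, 'joint_positions': array([-1.29111999e+00,  8.78591971e-02,  1.37206240e+00, -4.83480783e-05,
        1.68359987e+00, -1.03080948e-01]), 'qvel': array([ 0.00080655, -0.00295557, -0.00314381, -0.00049353,  0.00175491,
        0.00139394]), 'joint_torque': array([ 1.73554607e-03, -3.41253376e+01, -3.03300583e+01,  7.18981144e-02,
        3.04686092e-02, -1.04283495e-04]), 'tool_pos': array([ 0.2052482 , -0.50967071,  0.16815392]), 'ee_rot': array([-3.13966913e+00, -1.50675728e-04,  3.82751746e-01]), 'wrist_force': array([-0.07558995,  0.59417374, -0.5777667 ]), 'wrist_torque': array([ 0.00661722, -0.00376027,  0.04296047]), 'width': 0.09385282626741834}
```

View pics/top1.png

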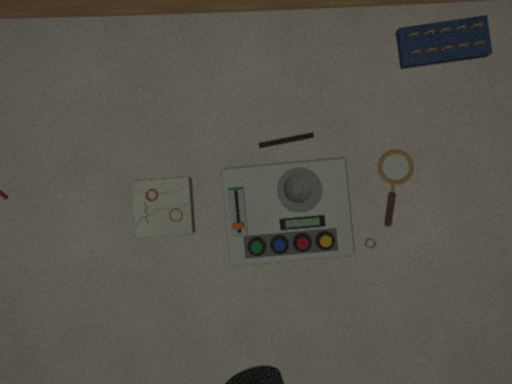

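View pics/side1.png

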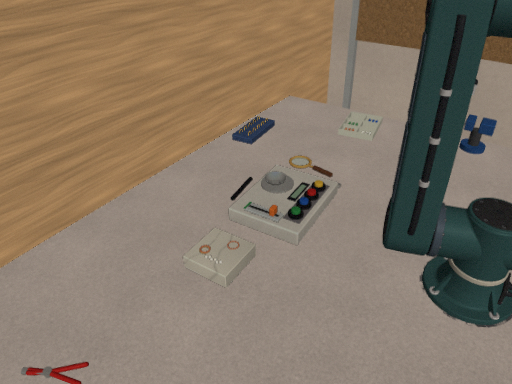

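The top view shows the keys from left to right: green (257,247), blue (280,244), red (303,242) and yellow (326,241). The lock grip is at (238,226) and the green mark at (236,188). The side view agrees with this. Next I'll measure with colour masks.

```bash
cat >> h.py <<'E'
from scipy.spatial.transform import Rotation as Ro
def ray(s,u,v):
    n=cv2.undistortPoints(np.array([[[u,v]]],float),np.array(s['camera_matrix']),np.array([s['k1'],0,0,0,0.]))[0,0]
    return np.array(s['origin']),Ro.from_euler('xyz',s['attitude']).as_matrix()@np.array([n[0],n[1],1])
HUE={'green':(45,85),'blue':(100,125),'red':(170,182),'yellow':(19,32),'orange':(5,17)}
def find(s,c,roi,smin=110):
    x0,x1,y0,y1=roi; h=cv2.cvtColor(s['frame'],cv2.COLOR_RGB2HSV)[y0:y1,x0:x1].astype(int)
    a,b=HUE[c]; H=h[...,0]; H=np.where((H<4)&(c=='red'),H+180,H)
    m=((H>=a)&(H<=b)&(h[...,1]>smin)&(h[...,2]>50)).astype(np.uint8)
    n,l,st,ce=cv2.connectedComponentsWithStats(m)
    return [(round(ce[i][0]+x0,1),round(ce[i][1]+y0,1),int(st[i][4])) for i in range(1,n) if st[i][4]>=8]
def cross(s1,p1,s2,p2):
    o1,d1=ray(s1,*p1);o2,d2=ray(s2,*p2)
    t=np.linalg.lstsq(np.c_[d1,-d2],o2-o1,rcond=None)[0]
    a,b=o1+d1*t[0],o2+d2*t[1]; return (a+b)/2,np.linalg.norm(a-b)
E
python3 - <<'E'
from h import *
t=snap('top');s=snap('side')
for c in HUE:
    A=find(t,c,(220,355,155,265));B=find(s,c,(228,342,160,245));print(c,A,B)
    for a in A: print('  z72',onz(t,*a[:2],.072).round(4))
    for b in B: print('  side z72',onz(s,*b[:2],.072).round(4))
    if A and B:
        a=max(A,key=lambda q:q[2]);b=max(B,key=lambda q:q[2]); P,e=cross(t,a[:2],s,b[:2]);print('  X',P.round(4),round(e,4))
E
```

```text
green [(np.float64(256.2), np.float64(246.8), 95)] [(np.float64(295.4), np.float64(210.3), 67)]
  z72 [0.4496 0.0399 0.072 ]
  side z72 [0.4443 0.0464 0.072 ]
  X [0.4485 0.0397 0.0659] 0.001
blue [(np.float64(279.1), np.float64(244.7), 105)] [(np.float64(303.8), np.float64(200.5), 64)]
  z72 [ 0.4529 -0.0095  0.072 ]
  side z72 [ 0.4475 -0.0045  0.072 ]
  X [ 0.4515 -0.0102  0.0668] 0.002
red [(np.float64(302.5), np.float64(242.7), 79)] [(np.float64(311.1), np.float64(191.6), 57)]
  z72 [ 0.4559 -0.0598  0.072 ]
  side z72 [ 0.4513 -0.0535  0.072 ]
  X [ 0.4551 -0.0606  0.0665] 0.0007
yellow [(np.float64(325.5), np.float64(240.8), 124)] [(np.float64(301.1), np.float64(165.7), 23), (np.float64(318.2), np.float64(183.6), 59)]
  z72 [ 0.4588 -0.1091  0.072 ]
  side z72 [ 0.5462 -0.163   0.072 ]
  side z72 [ 0.4537 -0.1014  0.072 ]
  X [ 0.458  -0.1103  0.0655] 0.0004
orange [(np.float64(237.9), np.float64(225.5), 68)] [(np.float64(321.6), np.float64(170.4), 75), (np.float64(272.6), np.float64(210.2), 75)]
  z72 [0.4963 0.0782 0.072 ]
  side z72 [ 0.4793 -0.1731  0.072 ]
  side z72 [0.4949 0.0794 0.072 ]
  X [0.4475 0.0442 0.1977] 0.1225
```

The measurements agree: key spacing is about 49.7 mm, the balance yaw is about +0.062 rad, and the origin is near (0.524, -0.030). The lock comes out at balance x ≈ -21, y ≈ 110 mm. I'll shut the fingers and move to a point above the front of the lock.

Emit:
step_arm(plan=[[[100,200,20,-0.12,0],[100,200,20,-0.2,0],[100,200,20,-0.32,0],[135,290,20,-0.32,0],[135,290,20,-0.32,0],[200,430,0,-0.32,0],[200,430,0,-0.32,0],[200,430,0,-0.32,0]]])

```text
time: 0.87
tool_pos: [0.3466, -0.208, 0.1771]
ee_rot: [3.141, -0.001, 0.062]
wrist_force: [1.7, 0.8, -0.4]
width: 0.0441
```

Emit:
step_arm(plan=[[[70,157,-20,0,0],[70,157,-20,0,0],[70,157,-20,0,0],[70,157,-20,0,0],[70,157,-40,0,0],[70,157,-40,0,0],[70,157,-40,0,0],[70,157,-40,0,0]]])

```text
time: 1.53
tool_pos: [0.4162, -0.0538, 0.1376]
ee_rot: [3.141, 0.0, 0.062]
wrist_force: [-0.5, -0.5, -0.4]
width: 0.0002
```

```bash
python3 - <<'E'
from h import *
o=robot.get_obs();print(o['time'],o['tool_pos'],o['ee_rot'],o['width'],o['wrist_force'])
s=snap('side');f=s['frame'][110:260,190:380];cv2.imwrite('pics/s2.png',cv2.resize(f[:,:,::-1],None,fx=4,fy=4,interpolation=2))
# TCP projection
R=Ro.from_euler('xyz',s['attitude'])
p,_=cv2.projectPoints(o['tool_pos'][None],R.inv().as_rotvec(),-R.inv().apply(s['origin']),np.array(s['camera_matrix']),np.array([s['k1'],0,0,0,0.]))
print('tcp px',p.ravel(), 'crop',(p.ravel()-[190,110])*4)
E
```

```text
1.5333 [ 0.41615551 -0.05378102  0.13758752] [3.14088512e+00 1.36483685e-04 6.16383971e-02] 0.0001783084140022504 [-0.50788482 -0.50131035 -0.38011559]
tcp px [324.09708601 175.6480162 ] crop [536.38834404 262.59206482]
```

View pics/s2.png

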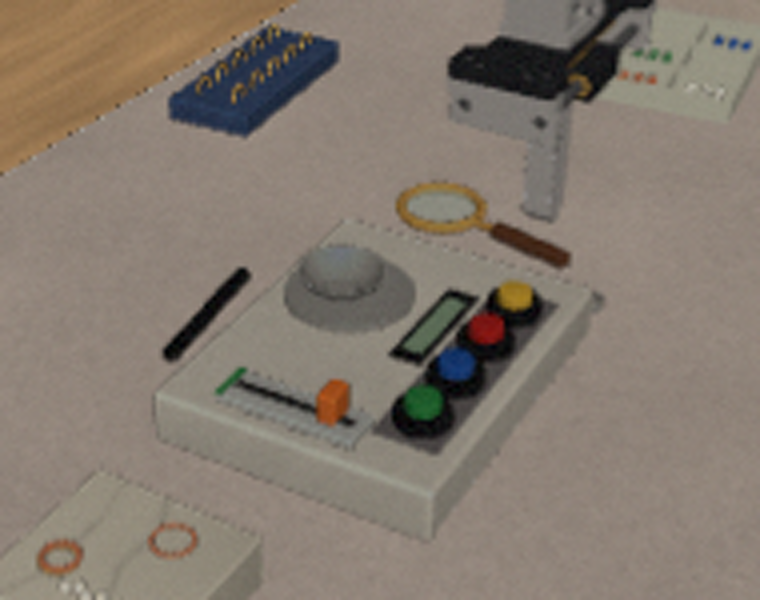

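The image shows the fingertip near crop (541,215), but the reported TCP projects to (536,263), about 12 px lower. I need to sort that out before touching anything, so I'll take a fresh look from both cameras.

```bash
python3 - <<'E'
from h import *
o=robot.get_obs();print(o['time'],o['tool_pos'],o['joint_positions'])
def pr(s,P):
    R=Ro.from_euler('xyz',s['attitude']).inv()
    return cv2.projectPoints(np.array(P)[None],R.as_rotvec(),-R.apply(s['origin']),np.array(s['camera_matrix']),np.array([s['k1'],0,0,0,0.]))[0].ravel()
t=snap('top');s=snap('side')
im=[]
for q,n in((t,'top'),(s,'side')):
    f=q['frame'][:,:,::-1].copy()
    p=pr(q,o['tool_pos']);x,y=p.round().astype(int);print(n,p)
    x0,y0=max(x-50,0),max(y-65,0); c=cv2.resize(f[y0:y0+130,x0:x0+100],None,fx=4,fy=4,interpolation=2)
    cv2.drawMarker(c,(int((p[0]-x0)*4),int((p[1]-y0)*4)),(255,0,255),0,14);print(x0,y0);im.append(c)
h=min(i.shape[0] for i in im);cv2.imwrite('pics/b.png',np.hstack([i[:h] for i in im]))
print(cross(t,(302.5,242.7),s,(325.2,163.8)))
for z in(.1376,.15,.165):print(z,onz(s,325.2,163.8,z))
E
```

```text
1.5833 [ 0.41647984 -0.05414829  0.13801947] [-2.63981961e-01 -2.00990228e-01  1.70596333e+00 -5.22727992e-04
  1.63538390e+00  1.24607865e+00]
top [303.64074944 266.08037048]
254 201
side [324.06348187 175.41670852]
274 110
(array([ 0.44454535, -0.06233553,  0.15934148]), np.float64(0.0454758647204599))
0.1376 [ 0.44211263 -0.11207574  0.1376    ]
0.15 [ 0.43341485 -0.09255592  0.15      ]
0.165 [ 0.42289334 -0.06894323  0.165     ]
```

View pics/b.png

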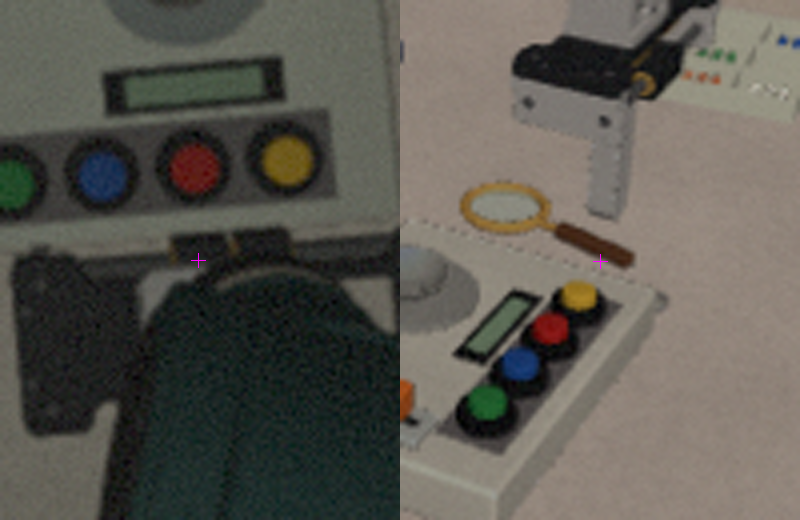

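The fingertip does look offset from the reported TCP in both views, by roughly 2-3 cm. I'll move to above the lock front, staying high, and triangulate the real tip using the known shift as a baseline.

Emit:
step_arm(plan=[[[30,65,0,0,0],[30,65,0,0,0],[60,130,0,0,0],[60,130,0,0,0],[60,130,0,0,0],[60,130,0,0,0],[60,130,0,0,0],[60,130,0,0,0]]])

```text
time: 2.35
tool_pos: [0.4762, 0.0756, 0.1375]
ee_rot: [3.141, -0.0, 0.06]
wrist_force: [0.1, 0.3, 0.6]
width: 0.0006
```

```bash
cat >> h.py <<'E'
def pr(s,P):
    R=Ro.from_euler('xyz',s['attitude']).inv()
    return cv2.projectPoints(np.array(P)[None],R.as_rotvec(),-R.apply(s['origin']),np.array(s['camera_matrix']),np.array([s['k1'],0,0,0,0.]))[0].ravel()
def both(f):
    o=robot.get_obs();print(o['time'],o['tool_pos'],o['wrist_force']);im=[]
    for n in('top','side'):
        q=snap(n);g=q['frame'][:,:,::-1].copy()
        p=pr(q,o['tool_pos']);x,y=p.round().astype(int)
        x0,y0=max(x-50,0),max(y-75,0); c=cv2.resize(g[y0:y0+130,x0:x0+100],None,fx=4,fy=4,interpolation=2)
        cv2.drawMarker(c,(int((p[0]-x0)*4),int((p[1]-y0)*4)),(255,0,255),0,14);print(n,p,x0,y0);im.append(c)
    cv2.imwrite('pics/'+f,np.hstack(im))
E
python3 -c "
from h import *
both('c.png')"
```

```text
2.35 [0.47620868 0.07558329 0.13745261] [0.09573746 0.25173567 0.57397532]
top [237.41874783 237.36289667] 187 162
side [279.65620025 191.43905186] 230 116
```

View pics/c.png

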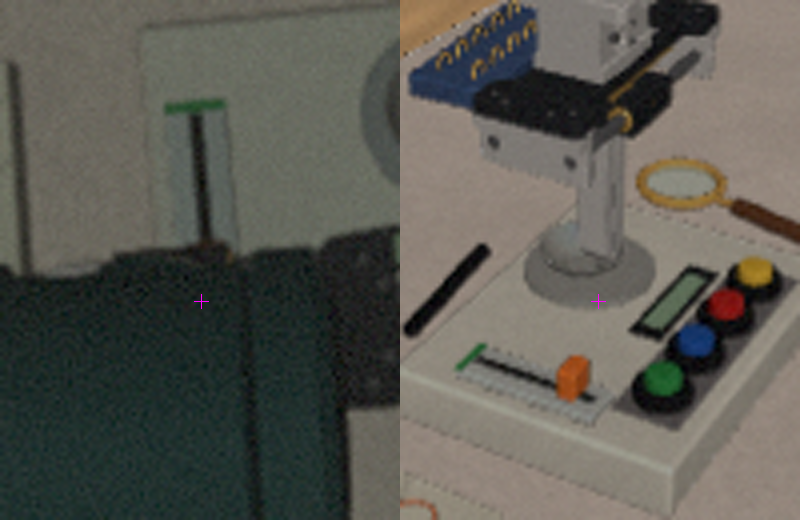

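```bash
python3 - <<'E'
from h import *
from scipy.optimize import least_squares
s=snap('side')
P=np.array([[.4165,-.0541,.138],[.4762,.0756,.1375]]);U=np.array([[325.3,163.8],[280,182]])
f=lambda e:np.ravel([pr(s,p+e)-u for p,u in zip(P,U)])
r=least_squares(f,[0,0,0.],x_scale=.01);print(r.x,r.fun)
J=r.jac;print(np.sqrt(np.diag(np.linalg.inv(J.T@J))))
E
```

```text
[-0.00832249  0.01435876  0.04262324] [ 0.40001563  1.15496219 -0.3755579  -1.08393297]
[0.01127291 0.02098848 0.01479131]
```

Two views from one camera with a short baseline constrain this poorly, so contact is the better check. I'll go over the bare casing between the track and the pan, at balance (10,55), lower partway and look.

Emit:
step_arm(plan=[[[55,-50,0,0,0],[55,-50,0,0,0],[55,-50,0,0,0],[55,-50,-20,0,0],[55,-50,-40,0,0],[55,-50,-60,0,0],[55,-50,-65,0,0],[55,-50,-65,0,0]]])

```text
time: 3.17
tool_pos: [0.5294, 0.0269, 0.0702]
ee_rot: [-3.141, 0.004, 0.062]
wrist_force: [-0.2, -0.3, 0.2]
width: 0.0005
```

```bash
python3 -c "
from h import *
both('d.png')"
```

```text
3.1667 [0.52936464 0.02694316 0.07022488] [-0.24415144 -0.30195795  0.20762554]
top [261.18095017 209.56276984] 211 135
side [272.55939512 197.02714598] 223 122
```

View pics/d.png

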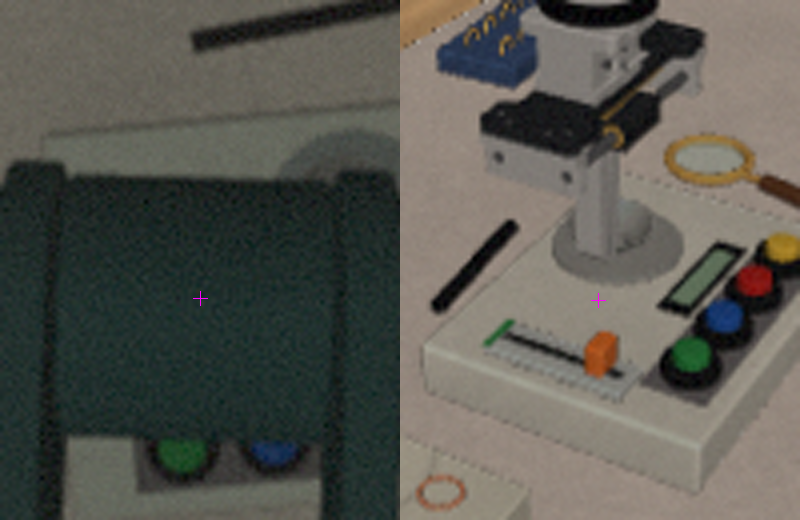

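The tip shows at about px (272,185), again some 12 px above the projection, and there is no contact force. I'll step away from the pan slightly and descend gently until it touches.

Emit:
step_arm(plan=[[[-10,15,0,0,0],[-10,15,-5,0,0],[-10,15,-10,0,0],[-10,15,-15,0,0],[-10,15,-18,0,0],[-10,15,-20,0,0],[-10,15,-22,0,0],[-10,15,-22,0,0]]])

```text
time: 3.93
tool_pos: [0.5211, 0.0419, 0.0495]
ee_rot: [3.142, 0.001, 0.062]
wrist_force: [-0.5, 0.0, 0.8]
width: 0.0006
```

Emit:
step_arm(plan=[[[0,0,-2,0,0],[0,0,-4,0,0],[0,0,-6,0,0],[0,0,-6,0,0]]])

```text
time: 4.27
tool_pos: [0.521, 0.0421, 0.0436]
ee_rot: [3.142, 0.001, 0.063]
wrist_force: [-0.3, -0.2, 0.5]
width: 0.0007
```

Emit:
step_arm(plan=[[[0,0,-2,0,0],[0,0,-4,0,0],[0,0,-5,0,0],[0,0,-5,0,0]]])

```text
time: 4.6
tool_pos: [0.5211, 0.0422, 0.0387]
ee_rot: [3.142, 0.001, 0.063]
wrist_force: [-0.0, -0.1, -0.5]
width: 0.0005
```

There is no contact with the reported z at 39 mm over a 50 mm casing, so the real tip is higher than reported. Continuing down.

Emit:
step_arm(plan=[[[0,0,-2,0,0],[0,0,-4,0,0],[0,0,-6,0,0],[0,0,-6,0,0]]])

```text
time: 4.93
tool_pos: [0.5209, 0.0421, 0.0325]
ee_rot: [-3.142, 0.001, 0.063]
wrist_force: [-0.3, 0.4, -1.0]
width: 0.0003
```

Emit:
step_arm(plan=[[[0,0,-2,0,0],[0,0,-4,0,0],[0,0,-4,0,0]]])

```text
time: 5.18
tool_pos: [0.521, 0.0421, 0.0286]
ee_rot: [3.142, 0.001, 0.063]
wrist_force: [0.1, -0.5, -0.9]
width: 0.0001
```

Emit:
step_arm(plan=[[[0,0,-2,0,0],[0,0,-3,0,0],[0,0,-3,0,0]]])

```text
time: 5.43
tool_pos: [0.5211, 0.0421, 0.0258]
ee_rot: [3.142, 0.001, 0.063]
wrist_force: [1.0, 0.4, -0.6]
width: 0.0005
```

```bash
python3 -c "
from h import *
both('e.png')"
```

```text
5.4333 [0.52111711 0.04212018 0.02579194] [ 0.9516067   0.4101743  -0.58300224]
top [254.68575946 213.09092405] 205 138
side [272.01050692 213.38065245] 222 138
```

View pics/e.png

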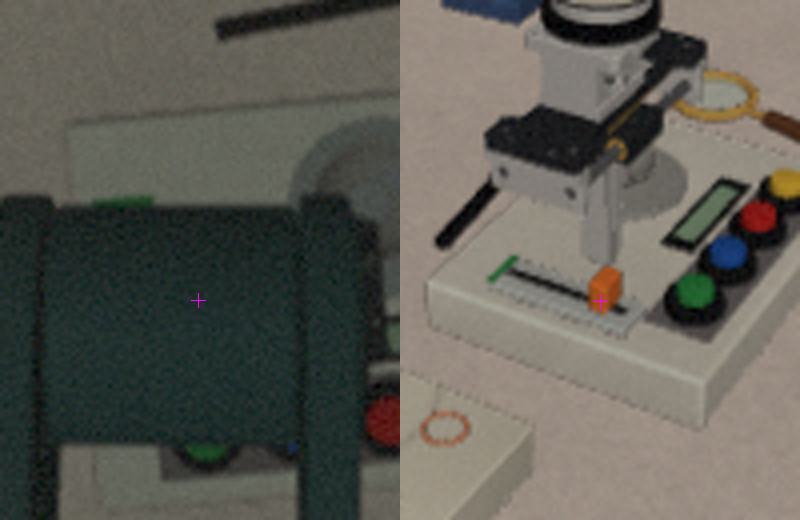

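The tip is at px (272,203), still just above the casing behind the lock. Continuing in small steps.

Emit:
step_arm(plan=[[[0,0,-2,0,0],[0,0,-3,0,0],[0,0,-3,0,0]]])

```text
time: 5.78
tool_pos: [0.5211, 0.0421, 0.0228]
ee_rot: [3.142, 0.001, 0.063]
wrist_force: [0.6, -0.4, -0.4]
width: 0.0002
```

Emit:
step_arm(plan=[[[0,0,-2,0,0],[0,0,-3,0,0],[0,0,-3,0,0]]])

```text
time: 6.03
tool_pos: [0.5211, 0.0421, 0.0197]
ee_rot: [3.142, 0.001, 0.063]
wrist_force: [0.4, 0.2, -0.0]
width: 0.0001
```

```bash
python3 - <<'E'
from h import *
s=snap('side');print(robot.get_obs()['wrist_force'])
for u,P in(((325.3,163.8),(.4165,-.0541,.138)),((280,182.2),(.4762,.0756,.1375)),((272.2,185),(.5294,.0269,.0702)),((272,203.5),(.5211,.0421,.0258))):
    for dz in(.0,.01,.02,.025,.03): print(dz,(onz(s,*u,P[2]+dz)-P).round(4),end=' ')
    print()
E
```

```text
[ 1.16432662 -0.18464836  0.46835346]
0.0 [ 0.0251 -0.0575  0.    ] 0.01 [ 0.0181 -0.0418  0.01  ] 0.02 [ 0.0111 -0.026   0.02  ] 0.025 [ 0.0076 -0.0181  0.025 ] 0.03 [ 0.0041 -0.0103  0.03  ] 
0.0 [ 0.0221 -0.0366  0.    ] 0.01 [ 0.0141 -0.0237  0.01  ] 0.02 [ 0.006  -0.0107  0.02  ] 0.025 [ 0.002  -0.0042  0.025 ] 0.03 [-0.002   0.0023  0.03  ] 
0.0 [ 0.0341 -0.0501  0.    ] 0.01 [ 0.0259 -0.0376  0.01  ] 0.02 [ 0.0176 -0.025   0.02  ] 0.025 [ 0.0135 -0.0187  0.025 ] 0.03 [ 0.0094 -0.0124  0.03  ] 
0.0 [ 0.0258 -0.0392  0.    ] 0.01 [ 0.0184 -0.0279  0.01  ] 0.02 [ 0.011  -0.0165  0.02  ] 0.025 [ 0.0073 -0.0109  0.025 ] 0.03 [ 0.0036 -0.0052  0.03  ]
```

Emit:
step_arm(plan=[[[0,0,-1,0,0],[0,0,-2,0,0],[0,0,-2,0,0]]])

```text
time: 6.33
tool_pos: [0.5212, 0.0421, 0.0179]
ee_rot: [3.142, 0.0, 0.063]
wrist_force: [-0.1, -0.4, 0.2]
width: 0.0006
```

Emit:
step_arm(plan=[[[0,0,-1,0,0],[0,0,-2,0,0],[0,0,-2,0,0]]])

```text
time: 6.58
tool_pos: [0.5212, 0.0421, 0.0159]
ee_rot: [3.142, 0.0, 0.063]
wrist_force: [-0.4, 0.3, -0.4]
width: 0.0005
```

Emit:
step_arm(plan=[[[0,0,-1,0,0],[0,0,-2,0,0],[0,0,-2,0,0]]])

```text
time: 6.83
tool_pos: [0.5214, 0.0421, 0.0141]
ee_rot: [3.141, -0.0, 0.063]
wrist_force: [0.5, 0.3, -0.9]
width: 0.0004
```

Emit:
step_arm(plan=[[[0,0,-1,0,0],[0,0,-2,0,0],[0,0,-2,0,0]]])

```text
time: 7.08
tool_pos: [0.5215, 0.0421, 0.0139]
ee_rot: [3.141, -0.001, 0.063]
wrist_force: [-3.2, 0.4, 7.7]
width: 0.0006
```

Emit:
step_arm(plan=[[[0,0,-1,0,0],[0,0,-2,0,0],[0,0,-2,0,0]]])

```text
time: 7.33
tool_pos: [0.5216, 0.0421, 0.0139]
ee_rot: [3.141, -0.001, 0.063]
wrist_force: [-8.3, 0.3, 16.5]
width: 0.0005
```

```bash
python3 -c "
from h import *
o=robot.get_obs();print(o['tool_pos'],o['wrist_force'],o['joint_positions'],o['joint_torque'])
s=snap('side');p=pr(s,o['tool_pos']);print(p)
f=s['frame'][130:240,210:350];cv2.imwrite('pics/f.png',cv2.resize(f[:,:,::-1],None,fx=5,fy=5,interpolation=2))"
```

```text
[0.52162543 0.04210226 0.01390167] [-8.26984576  0.28504987 16.52744589] [-2.76028640e-02  1.11545551e-01  1.65922001e+00 -3.09271348e-04
  1.36967135e+00  1.48028025e+00] [-2.91483058e-01 -2.51507986e+01 -2.43537694e+01  9.47674876e-02
 -2.52413303e+00 -4.93786483e-04]
[271.85475709 216.62018647]
```

View pics/f.png

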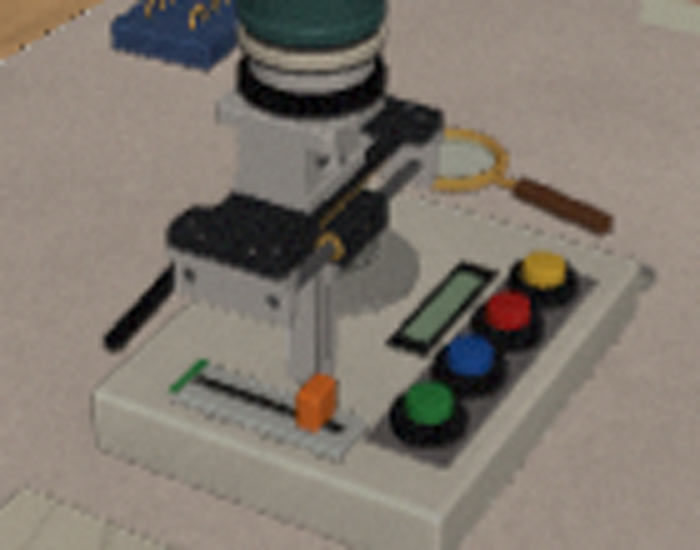

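The tip touched the casing at a reported z of 13.9 mm, against a true 50 mm. The reported z is therefore about 36 mm low, and the side ray at that height puts the xy bias near zero. Stiffness is about 4 N/mm, which is gentle. I'll lift, go in front of the lock and lower to a reported z of about 30 mm (66 mm true).

Emit:
step_arm(plan=[[[0,0,40,0,0],[0,0,70,0,0],[0,0,70,0,0],[-48,35,70,0,0],[-48,35,70,0,0],[-48,35,70,0,0],[-48,35,70,0,0],[-48,35,70,0,0]]])

```text
time: 8.05
tool_pos: [0.474, 0.0767, 0.0801]
ee_rot: [3.141, -0.001, 0.063]
wrist_force: [-0.2, -0.7, 0.2]
width: 0.0003
```

Emit:
step_arm(plan=[[[0,0,-15,0,0],[0,0,-25,0,0],[0,0,-35,0,0],[0,0,-42,0,0],[0,0,-46,0,0],[0,0,-50,0,0],[0,0,-50,0,0]]])

```text
time: 8.63
tool_pos: [0.4729, 0.077, 0.0292]
ee_rot: [3.141, 0.002, 0.063]
wrist_force: [-0.1, -0.6, 1.0]
width: 0.0007
```

```bash
python3 -c "
from h import *
o=robot.get_obs();print(o['tool_pos'],o['wrist_force'])
s=snap('side');print(find(s,'orange',(228,300,180,245)))
f=s['frame'][130:240,210:350];cv2.imwrite('pics/g.png',cv2.resize(f[:,:,::-1],None,fx=5,fy=5,interpolation=2))"
```

```text
[0.47286912 0.07699344 0.02920001] [-0.14278956 -0.59683113  1.03748586]
[(np.float64(271.8), np.float64(210.5), 59)]
```

View pics/g.png

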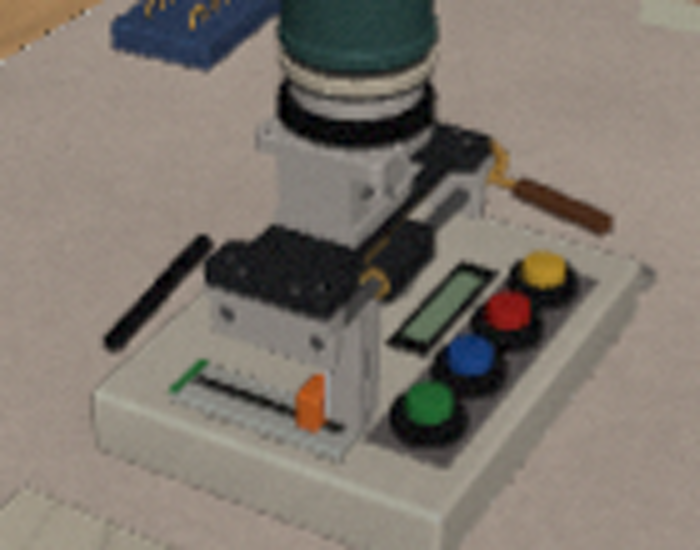

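The finger stands in front of the grip on the track. Pushing along the balance's +x.

Emit:
step_arm(plan=[[[8,0.5,0,0,0],[16,1,0,0,0],[24,1.5,0,0,0],[32,2,0,0,0],[40,2.5,0,0,0],[46,3,0,0,0],[52,3.3,0,0,0],[52,3.3,0,0,0]]])

```text
time: 9.35
tool_pos: [0.5271, 0.0805, 0.0303]
ee_rot: [3.142, -0.002, 0.063]
wrist_force: [-0.6, 0.4, -0.1]
width: 0.0005
```

Emit:
step_arm(plan=[[[3,0.2,0,0,0],[6,0.4,0,0,0],[9,0.6,0,0,0],[9,0.6,0,0,0]]])

```text
time: 9.68
tool_pos: [0.5349, 0.081, 0.0302]
ee_rot: [3.141, -0.001, 0.063]
wrist_force: [-1.0, 0.3, 0.3]
width: 0.0006
```

Emit:
step_arm(plan=[[[2,0.1,0,0,0],[4,0.2,0,0,0],[4,0.2,0,0,0]]])

```text
time: 9.93
tool_pos: [0.5387, 0.0812, 0.0302]
ee_rot: [3.142, -0.0, 0.063]
wrist_force: [-1.1, -0.6, 1.0]
width: 0.0004
```

```bash
python3 -c "
from h import *
o=robot.get_obs();print(o['tool_pos'],o['wrist_force'])
s=snap('side')
A=find(s,'orange',(228,300,170,245));print(A)
for a in A: print(onz(s,*a[:2],.072),find(s,'green',(235,275,180,220),80))
R=np.array([[.998,-.0616],[.0616,.998]]);q=(onz(s,*A[0][:2],.072)-[.5242,-.0303,0])[:2];print('balance xy',q@R)"
```

```text
[0.53866645 0.08121046 0.03017945] [-1.07516779 -0.61891009  0.99205467]
[(np.float64(251.9), np.float64(204.4), 39)]
[0.55585725 0.08883579 0.072     ] [(np.float64(247.0), np.float64(205.0), 9)]
balance xy [0.0389327  0.11694743]
```

The lock is moving with the finger. I'll push on until the stop shows up as force.

Emit:
step_arm(plan=[[[2,0.1,0,0,0],[4,0.2,0,0,0],[4,0.2,0,0,0]]])

```text
time: 10.23
tool_pos: [0.5427, 0.0815, 0.0302]
ee_rot: [-3.142, -0.0, 0.063]
wrist_force: [-1.5, -0.1, 1.2]
width: 0.0005
```

Emit:
step_arm(plan=[[[2,0.1,0,0,0],[4,0.2,0,0,0],[4,0.2,0,0,0]]])

```text
time: 10.48
tool_pos: [0.5438, 0.0816, 0.0302]
ee_rot: [3.142, 0.006, 0.063]
wrist_force: [-8.5, -0.2, 5.4]
width: 0.0007
```

Emit:
step_arm(plan=[[[2,0.1,0,0,0],[3,0.2,0,0,0],[3,0.2,0,0,0]]])

```text
time: 10.73
tool_pos: [0.5436, 0.0815, 0.0302]
ee_rot: [3.141, 0.013, 0.063]
wrist_force: [-14.7, -0.5, 11.0]
width: 0.0
```

The stop is firm at a tool x of 0.5437 (14 N), so the lock centre is at about +41 mm in the balance frame. I'll back off, lift, go above the green key and check the lock.

Emit:
step_arm(plan=[[[-7,0,0,0,0],[-15,-1,0,0,0],[-15,-1,40,0,0],[-15,-1,60,0,0],[-50,-20,60,0,0],[-101,-42,60,0,0],[-101,-42,60,0,0],[-101,-42,60,0,0]]])

```text
time: 11.4
tool_pos: [0.4464, 0.0389, 0.0902]
ee_rot: [3.141, -0.001, 0.061]
wrist_force: [0.1, 0.1, 0.1]
width: 0.0005
```

```bash
python3 -c "
from h import *
o=robot.get_obs();print(o['tool_pos'],o['wrist_force'])
s=snap('side')
A=find(s,'orange',(228,300,170,245));print(A)
R=np.array([[.998,-.0616],[.0616,.998]]);q=(onz(s,*A[0][:2],.072)-[.5242,-.0303,0])[:2];print('balance xy',q@R)
f=s['frame'][130:240,210:350];cv2.imwrite('pics/i.png',cv2.resize(f[:,:,::-1],None,fx=5,fy=5,interpolation=2))"
```

```text
[0.44644401 0.03893567 0.09016983] [0.14329256 0.12928186 0.12457958]
[(np.float64(252.0), np.float64(202.8), 73)]
balance xy [0.04260921 0.11060834]
```

View pics/i.png

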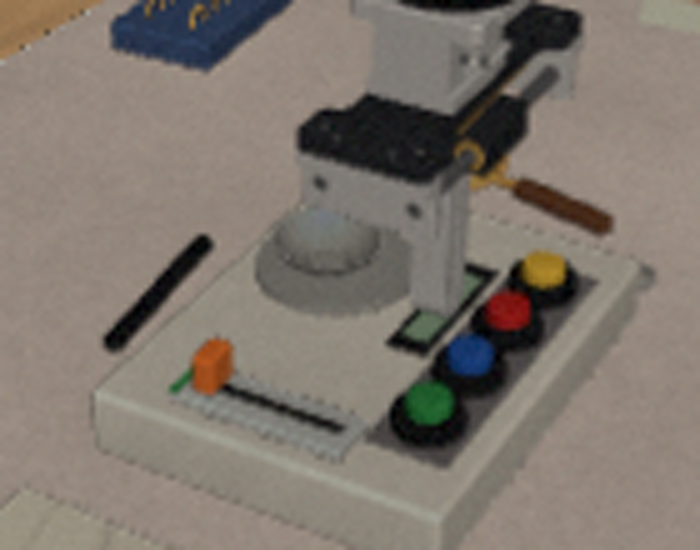

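The lock is now at its back stop by the green mark: crop (212,366), with the side ray giving 65 mm of travel. The tip is poised above the green key. Pressing it now: key top at a reported z of about 36 mm, fully down at about 30 mm.

Emit:
step_arm(plan=[[[2,1,-25,0,0],[2,1,-40,0,0],[2,1,-50,0,0],[2,1,-54,0,0],[2,1,-56,0,0],[2,1,-56,0,0]]])

```text
time: 11.95
tool_pos: [0.4506, 0.0412, 0.0344]
ee_rot: [-3.141, 0.0, 0.063]
wrist_force: [-2.5, 0.1, 2.3]
width: 0.0006
```

Emit:
step_arm(plan=[[[0,0,-3,0,0],[0,0,-6,0,0],[0,0,-7,0,0],[0,0,-7,0,0]]])

```text
time: 12.28
tool_pos: [0.4516, 0.041, 0.0298]
ee_rot: [3.142, -0.003, 0.063]
wrist_force: [-4.6, 2.0, 10.4]
width: 0.0006
```

Green bottomed at a reported z of 29.8 mm with 10 N, as expected. Lifting and going to yellow.

Emit:
step_arm(plan=[[[0,0,25,0,0],[0,0,50,0,0],[2,-40,50,0,0],[5,-80,50,0,0],[8,-120,50,0,0],[9,-150,50,0,0],[9,-150,50,0,0],[9,-150,50,0,0]]])

```text
time: 12.95
tool_pos: [0.4598, -0.1106, 0.0772]
ee_rot: [3.141, -0.001, 0.059]
wrist_force: [0.5, 1.3, -1.0]
width: 0.0006
```

```bash
python3 -c "
from h import *
o=robot.get_obs();print(o['tool_pos'],o['wrist_force'],o['time'])
s=snap('side');print(pr(s,o['tool_pos']+[0,0,.036]),[ (c,find(s,c,(280,342,160,245))) for c in HUE])
f=s['frame'][130:240,210:350];cv2.imwrite('pics/j.png',cv2.resize(f[:,:,::-1],None,fx=5,fy=5,interpolation=2))"
```

```text
[ 0.45975194 -0.11059682  0.07718685] [ 0.48028136  1.27145251 -1.0489917 ] 12.95
[318.80286378 169.60124729] [('green', [(np.float64(295.4), np.float64(210.3), 65)]), ('blue', [(np.float64(303.7), np.float64(200.5), 65)]), ('red', [(np.float64(311.2), np.float64(191.6), 60)]), ('yellow', [(np.float64(298.9), np.float64(165.7), 23), (np.float64(318.2), np.float64(183.6), 59)]), ('orange', [(np.float64(326.0), np.float64(172.5), 41)])]
```

View pics/j.png

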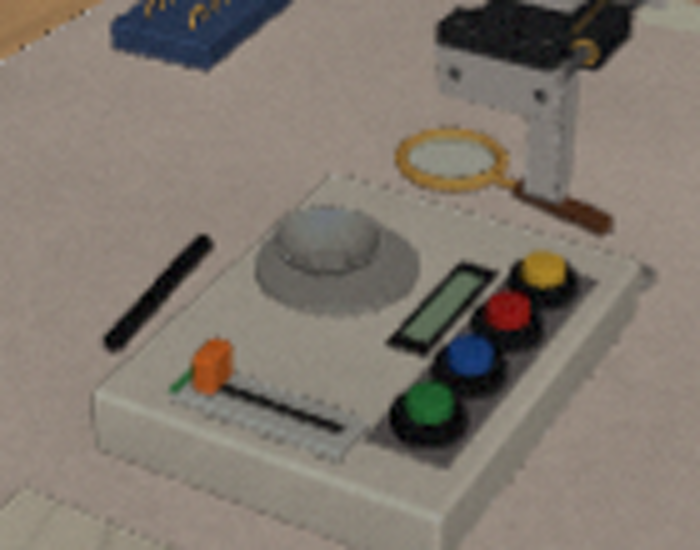

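The tip at px (319,169) matches the corrected projection (318.8,169.6). It stands above yellow, and green is up again. Pressing yellow.

Emit:
step_arm(plan=[[[0,1,-20,0,0],[0,1,-35,0,0],[0,1,-40,0,0],[0,1,-43,0,0],[0,1,-43,0,0]]])

```text
time: 13.42
tool_pos: [0.4589, -0.1067, 0.0341]
ee_rot: [-3.14, 0.001, 0.065]
wrist_force: [-1.9, 2.6, 2.1]
width: 0.0003
```

Emit:
step_arm(plan=[[[0,0,-3,0,0],[0,0,-6,0,0],[0,0,-7,0,0],[0,0,-7,0,0]]])

```text
time: 13.75
tool_pos: [0.4604, -0.1077, 0.0298]
ee_rot: [-3.141, -0.003, 0.063]
wrist_force: [-3.8, 3.9, 12.0]
width: 0.0005
```

Emit:
step_arm(plan=[[[0,0,25,0,0],[0,0,50,0,0],[-3,40,50,0,0],[-5,80,50,0,0],[-6,99,50,0,0],[-6,99,50,0,0],[-6,99,50,0,0],[-6,99,50,0,0]]])

```text
time: 14.42
tool_pos: [0.4538, -0.01, 0.0772]
ee_rot: [3.14, -0.001, 0.063]
wrist_force: [-0.3, 0.7, -0.3]
width: 0.0004
```

Yellow bottomed the same way. The tool is now above blue at (0.4529, -0.0095), so I'll press it and lift clear.

Emit:
step_arm(plan=[[[0,0,-20,0,0],[0,0,-35,0,0],[0,0,-40,0,0],[0,0,-43,0,0],[0,0,-43,0,0]]])

```text
time: 14.83
tool_pos: [0.4528, -0.0103, 0.034]
ee_rot: [3.141, 0.002, 0.061]
wrist_force: [-1.4, -1.0, 2.6]
width: 0.0003
```

Emit:
step_arm(plan=[[[0,0,-3,0,0],[0,0,-6,0,0],[0,0,-7,0,0],[0,0,-7,0,0]]])

```text
time: 15.17
tool_pos: [0.4542, -0.0101, 0.0298]
ee_rot: [3.14, -0.002, 0.063]
wrist_force: [-5.5, -2.2, 11.1]
width: 0.0009
```

Emit:
step_arm(plan=[[[0,0,25,0,0],[0,0,60,0,0],[-20,0,100,0,0],[-60,-20,120,0,0],[-80,-40,120,0,0],[-80,-40,120,0,0],[-80,-40,120,0,0],[-80,-40,120,0,0]]])

```text
time: 15.83
tool_pos: [0.374, -0.0489, 0.147]
ee_rot: [-3.141, -0.001, 0.062]
wrist_force: [0.6, 0.0, -0.8]
width: 0.0005
```

```bash
python3 -c "
from h import *
o=robot.get_obs();print(o['tool_pos'],o['wrist_force'],o['time'])
s=snap('side');print([ (c,find(s,c,(228,342,160,245))) for c in HUE])
f=s['frame'][110:240,210:350];cv2.imwrite('pics/k.png',cv2.resize(f[:,:,::-1],None,fx=4,fy=4,interpolation=2))"
```

```text
[ 0.37399507 -0.04889676  0.14696633] [ 0.64625754  0.006841   -0.76253291] 15.8333
[('green', [(np.float64(295.4), np.float64(210.3), 66)]), ('blue', [(np.float64(303.7), np.float64(200.5), 63)]), ('red', [(np.float64(311.2), np.float64(191.7), 58)]), ('yellow', [(np.float64(302.3), np.float64(165.9), 18), (np.float64(318.2), np.float64(183.6), 59)]), ('orange', [(np.float64(321.7), np.float64(170.5), 74), (np.float64(252.1), np.float64(202.8), 75)])]
```

View pics/k.png

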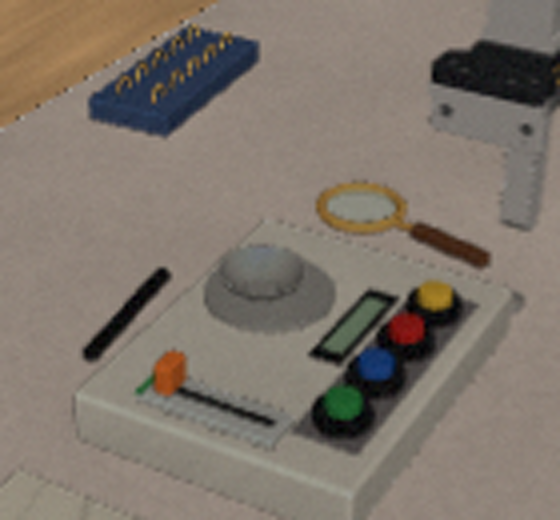

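The lock is at the back stop (px 252,203). All four keys are at their starting pixels, dish, pen and magnifier look unmoved, and the tool is clear. Handing in.

```bash
python3 -c "
from h import *
print(robot.close_job())"
```

```text
the job is handed in; nothing more can be done
None
```

I slid the lock to its back stop, then pressed green, yellow and blue once each in that order. The red key was not touched. I handed the job in at about 16 s of the 48 s allowed; the hand-in gave no verdict.

- **Disagreement found:** the reported tool height was about 36 mm too low. The camera showed the fingertip well above the reported point. A gentle touch on the bare casing (up to about 17 N) confirmed it: the reading was 14 mm where the top is at 50 mm. I corrected all later heights for this, and the tip then matched its expected pixel to within 1 px.
- **Lock:** it stopped firmly at about 15 N. The camera gives about 65 mm of travel from where it started, and it now stands by the green mark.
- **Keys:** each key bottomed at the expected depth with 10–12 N of vertical force. In the last picture all four are back at their starting pixels.
- **Other things:** by eye, the dish, pen and magnifier look unmoved. I did not measure their positions again. The ring's final position was not checked, but the arm did not go near it at low height. The tool ended clear of everything, with about zero force on the wrist.

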